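# Set the length gauge's sliding stop in its notch and bring a yoke up to it

### The arm

A 6-joint arm with a two-finger parallel gripper is mounted at the origin on the work surface. World frame = base frame: x ahead of the robot, y to its left, z up, the work surface at z = 0. Lengths are in m, angles in rad, forces in N, time in s.
With the tool pointing down it reaches from about 0.3 to 0.825 m from the base axis. Payload 5.4 kg.
Tool frame: the origin (TCP) lies between the finger pads; the fingertips stand 25 mm ahead of it and the grasp point (between the pads) lies 6 mm ahead of it; y points along the fingers, x is the direction in which the jaws open and shut, and the axes are right-handed (so a half turn about y gives the same grasp; the last joint's range is limited). The gripper opens to 92 mm and grips with 3 to 60 N. Pads are 20 mm wide; open, the fingers measure 128 mm over their backs; the gripper's body (75 mm by 189 mm) begins 69 mm behind the grasp point.
Start: joints at [1.07, 0.158, 1.597, -0, 1.386, -0.21], TCP at [0.165, 0.551, 0.206] pointing down, gripper open.
Joint ranges: [-2.91, 2.91], [-0.94, 2.29], [0.18, 2.7], [-1.29, 4.43], [0.17, 2.64], [-3, 3]. Speed limits (rad/s): [2.57, 2.57, 3.14, 3.14, 3.14, 3.14].

### API

Orientations are given as a unit quaternion [x, y, z, w].
In Python, from workcell import status, eyes, order gives the robot as it stands.
- The arm moves only by the shell command python3 -m creep 'ROWS' [FORCE]. ROWS is JSON, a list of rows, each a list of 3 entries, a list of its own where there are three numbers: the shift along the tool's x, y, z in mm, then the turn about the tool's y in rad, then the closure, from 0 (fully open) to 1 (shut). In form: [[[tx, ty, tz], spin, hand], ...]. A call has 1 to 12 rows; each row shifts and turns the pose as measured when the row begins, along the tool's axes as they then stand; what a row does not reach is not made up. A row lasts 1/8 s, in which the tool goes at most 62.5 mm and 10.7 degrees, less where a joint would pass 70% of its speed; a pose out of reach is approached as far as the arm can. A call is refused whole if a number of a shift passes 62.5 or a number of a turn 0.188, either way. A call with a gripper value outside its range is refused whole. The fingers move at their own pace and stop on an object; FORCE is the grip in N (left out, the last holds). Time passes only in rows, so rows that do not move let the fingers close. It gives the time, the measured TCP pose, the force and the opening at its end, in the units of the state.
- status.get_state(): the state, without advancing time (a new reading comes with each control period).
- eyes.read_camera(name): name is "side" or "top" or "wrist"; returns the picture (480x640x3 uint8, red, green, blue); there is no depth.
- eyes.calibration(name): a dict with "fx", "fy", "cx", "cy" (pixels), "R" (3x3) and "t" (3): a world point X has camera coordinates R X + t; the wrist camera has in their place "tool_from_camera" (4x4, takes a point from camera to tool coordinates, whose origin is the TCP and whose axes are the tool frame's). Camera axes: x right, y down, z forward; pixel columns grow to the right and rows downward; lengths in m; the calibration is good to about 2 mm. A picture is of the moment at which its call begins: read the wrist's pose just before it. calibration takes no time and is no camera call.
- order.hand_in(): hands the job in, once; it reports no verdict.
The state is a dict: "time": time; "joints": joint angles; "joint_vel": joint speeds; "tau": joint torques, N m; "eef_pos": TCP position; "orientation": TCP orientation; "force": force on the tool from outside, world axes, zero at the start; "torque": the same for the moment, N m; "width": finger opening in m.
Only numpy, scipy, OpenCV 4.12 (cv2) and the standard library are available. Lean on these libraries where they do the work, as an engineer would, in place of code of your own. Each camera call takes 0.05 s, during which the arm holds its last target.

### The job

With the fingertips, push the gauge's sliding stop along its rail towards the yoke until its index pin drops into the notch between the two ridges, without running on past it. Then push the yoke along the trough until its shank rests against the stop's blade, leaving the stop in the notch. Only push, do not pick anything up or pull the pin, and leave the other things on the bench alone.

Things in the scene. Friction and masses are not known exactly. Their poses are not given: they have to be found in the camera images.
- gauge: Length gauge fixed to the bench: aluminium plate 125 mm (x) x 380 mm (y) x 12 mm. Origin on the bench; plate x -56 to +68 mm, y -190 to +190 mm; z up, y along the gauge, x away from the robot. A steel rail 18 mm wide, top 24 mm above the bench, runs along y at x = +26 mm and carries the sliding stop, which starts near the +y end.
- trough (a point): Mid-length of the gauge's shallow trough, on its floor, 12 mm above the bench, at gauge x = -28 mm, y = 0. The trough runs along the gauge's y; guide walls 4 mm thick, 26 mm apart, tops 16 mm above the bench. The yoke lies in its -y part. Axes as the gauge's.
- stop_tab (a point): Centre of the +y face of the sliding stop's upright black thumb tab (28 mm wide in x, 12 mm thick in y, 34 to 75 mm above the bench; this point 55 mm up). The stop slides only along the gauge's y, drags with about 1 N and stays where left; push this face towards -y to reach the notch. Carriage below the tab: 36 mm along y, 25 to 35 mm up. Axes as the gauge's.
- stop_face (a point): Centre of the -y face of the stop's steel blade, which hangs in the trough (22 mm wide, 14 to 33 mm above the bench); this point is 20 mm up, level with the yoke's shank. The yoke's tip must come up against it. Moves with the stop; axes as the gauge's.
- stop_pin (a point): The lower end of the stop's sprung index pin (8 mm steel pin with a 14 mm knob whose top is 62 mm above the bench), on the stop's far side, 27 mm from the tab's middle in gauge x. Moves with the stop but not with the pin's own rise; axes as the gauge's. It is 6 mm in -y from stop_tab.
- notch (a point): Bottom of the notch: the gap between two steel ridges (3 mm high, 13 mm apart) on a dark block 22 x 30 mm on the plate, in the pin's path; its place along the gauge varies. The pin is in when stop_pin has the same gauge y. Getting over a ridge takes about 6 to 9 N; past its crest the force drops and the spring draws the stop in and centres it, if nothing blocks it. Axes as the gauge's.
- indexpin (a joint): Rise of the index pin in m: 0 when it is down (on the flat or in the notch), about 0.003 on the crest of a ridge. Its spring presses it down with about 8 N.
- yoke_tip (a point): Free end of the working yoke's shank, 8 mm above the trough floor. The yoke is a loose steel part of about 120 g, 70 mm long: a flat frame 44 mm long, 24 mm wide, 16 mm thick with an open window 14 x 24 mm, then a 12 mm round shank 26 mm long pointing to the stop (+y of the gauge).
- yoke_back (a point): Middle of the flat end of the yoke's frame (24 mm wide, 16 mm tall, 12 to 28 mm above the bench), 8 mm above the trough floor, 70 mm from the tip: push here towards the gauge's +y.
- yoke_mid (a point): Middle of the working yoke, half way along and half way up.
- spare1_mid (a point): one of three loose spare yokes, same as the working one, lying flat on the bench near the gauge; origin at its middle, 8 mm above its underside. Leave alone
- spare2_mid (a point): second spare yoke, as spare1. Leave alone
- spare3_mid (a point): third spare yoke, on the far side of the gauge. Leave alone
- driver_grip (a point): black-handled screwdriver, 150 mm long, 26 mm thick, lying on the bench on the near side of the gauge; point in its handle. Leave alone
- gluebottle: white nozzle bottle, 44 mm wide, 95 mm tall, standing to the left; origin at its foot. Leave alone
- collar: loose steel collar, 36 mm across, 14 mm tall, lying beyond the gauge; origin under its centre. Leave alone
- parttray: open grey tray 130 x 180 x 30 mm with parts in it, to the right; origin under its centre. Leave alone
There are look-alikes about, which are no part of the job. What is shaped like the part that bears yoke_tip but black, brown or pink is not meant.

How it is judged:
By the outcome, as a careful person would: the job done as asked, in the order asked, and still so for the second after the job is handed in, with the robot touching nothing.
It also fails if it takes over 64 s, if anything falls off the work surface, if the arm or the gripper's body presses on something with over 40 N, if the wrist force passes 120 N, or if a joint passes its speed limit or range.

## Working session

There is one attempt and no reset: what is moved stays moved. The work goes in short steps, Python scripts to look and compute and a shell command to move; the robot and the scene stay as the last step left them, time stands still between calls to the robot, and variables do not carry over. Pictures are saved under pics/ and viewed, and the job is handed in when it is done.

```bash
mkdir -p pics; ls; python3 - <<'E'
from workcell import status, eyes
import cv2
s=status.get_state(); print({k:(v if not hasattr(v,'tolist') else v.tolist()) for k,v in s.items()})
for n in ("side","top","wrist"):
    im=eyes.read_camera(n); cv2.imwrite(f"pics/{n}0.png",im[:,:,::-1]); c=eyes.calibration(n); print(n,c)
E
```

```text
pics
{'time': 0.0, 'joints': [1.0698841204870244, 0.15903602682290818, 1.5981885943616798, 1.9618649034272274e-06, 1.3862236523050413, -0.21008190427773094], 'joint_vel': [-0.0010166279731666315, 0.0016941070147124951, 0.00017981012472564607, -0.0002328948639688926, 0.0015810342303397046, 0.00019867994800408094], 'tau': [0.0003976906373281963, -38.558281660079956, -32.2102689743042, 0.07009571185335517, 0.03815199597738683, -0.0001285299367737025], 'eef_pos': [0.16457912337179095, 0.550283489774549, 0.2048481208200755], 'orientation': [0.5674471691513018, 0.42167437923156803, -0.4228676748314661, -0.5669015414553705], 'force': [0.08756868444360309, 0.46695825392364604, -0.2715301062256546], 'torque': [-0.003870331512382956, 0.02277024589930221, 0.02165346454276134], 'width': 0.09195843746655202}
side {'fx': 489.7353780815279, 'fy': 489.7353780815279, 'cx': 326.7286611510928, 'cy': 236.8166777196559, 'R': array([[ 0.78514577, -0.61930426,  0.00289076],
       [-0.3582168 , -0.45794028, -0.81361626],
       [ 0.50519981,  0.63777185, -0.58139506]]), 't': array([-0.38326189,  0.24295295,  0.90901271])}
top {'fx': 592.9674523118863, 'fy': 592.9674523118863, 'cx': 323.1984884814829, 'cy': 244.86863102260943, 'R': array([[-6.90607096e-03, -9.99975895e-01, -7.18422756e-04],
       [-9.75391904e-01,  6.89461098e-03, -2.20370366e-01],
       [ 2.20370007e-01, -8.21149643e-04, -9.75416007e-01]]), 't': array([-0.01332713,  0.52674446,  1.37640737])}
wrist {'fx': 363.5862585776816, 'fy': 363.5862585776816, 'cx': 321.47068147669324, 'cy': 235.90084790022854, 'tool_from_camera': array([[ 9.99999554e-01,  7.53993322e-04,  5.69052172e-04,
         5.04552010e-04],
       [-3.46271689e-04, -2.67883634e-01,  9.63451212e-01,
        -1.79139392e-01],
       [ 8.78875544e-04, -9.63450980e-01, -2.67883253e-01,
         7.64436372e-02],
       [ 0.00000000e+00,  0.00000000e+00,  0.00000000e+00,
         1.00000000e+00]])}
```

View pics/top0.png

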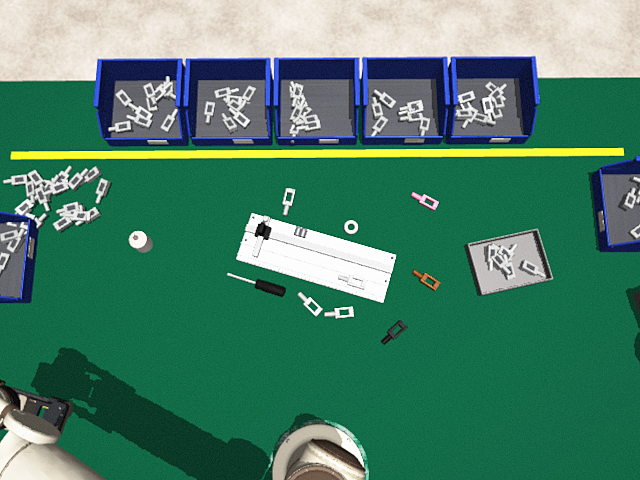

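View pics/side0.png

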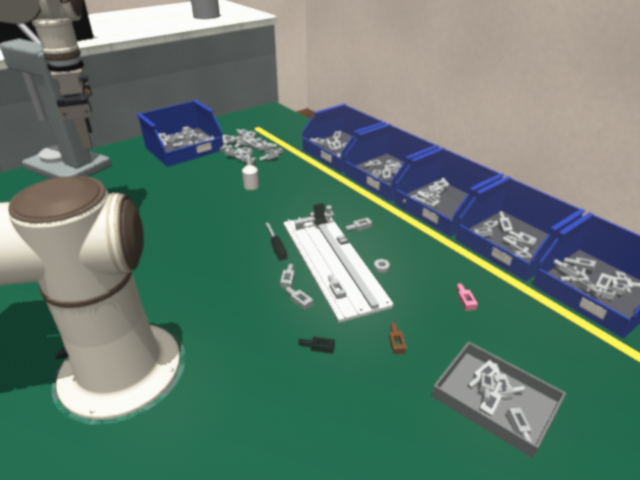

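View pics/wrist0.png

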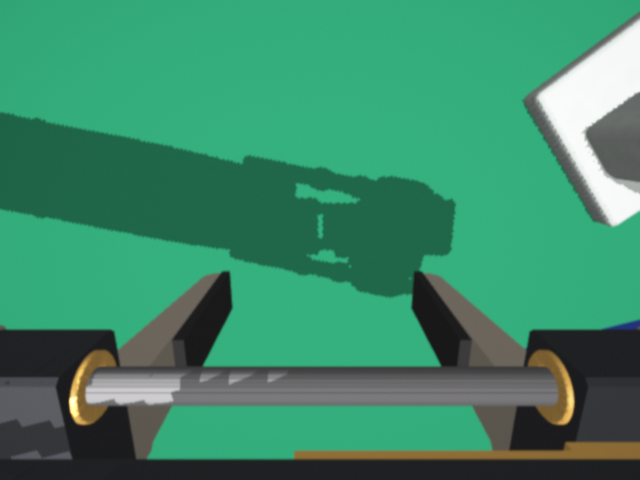

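```bash
cat > h.py <<'E'
import numpy as np, cv2
from workcell import status, eyes
from scipy.spatial.transform import Rotation as Ro
def ray(name,uv,pose=None):
    c=eyes.calibration(name); d=np.array([(uv[0]-c['cx'])/c['fx'],(uv[1]-c['cy'])/c['fy'],1.])
    if name!='wrist':
        return -c['R'].T@c['t'], c['R'].T@d
    T=c['tool_from_camera']; p,q=pose; R=Ro.from_quat(q).as_matrix()
    return np.array(p)+R@T[:3,3], R@T[:3,:3]@d
def onz(name,uv,z,pose=None):
    o,d=ray(name,uv,pose); return o+d*(z-o[2])/d[2]
def proj(name,X,pose=None):
    c=eyes.calibration(name); X=np.asarray(X,float)
    if name!='wrist': x=c['R']@X+c['t']
    else:
        T=c['tool_from_camera']; p,q=pose; R=Ro.from_quat(q).as_matrix()
        x=T[:3,:3].T@(R.T@(X-p)-T[:3,3])
    return np.array([c['fx']*x[0]/x[2]+c['cx'],c['fy']*x[1]/x[2]+c['cy']])
E
python3 - <<'E'
from h import *
im=cv2.imread('pics/top0.png')
m=(im.min(2)>150).astype(np.uint8); m[:205]=0;m[315:]=0;m[:,:225]=0;m[:,405:]=0
m=cv2.morphologyEx(m,cv2.MORPH_CLOSE,np.ones((3,3)))
cs,_=cv2.findContours(m,cv2.RETR_EXTERNAL,cv2.CHAIN_APPROX_NONE)
c=max(cs,key=cv2.contourArea); r=cv2.minAreaRect(c); b=cv2.boxPoints(r); print(cv2.contourArea(c),b)
ap=cv2.approxPolyDP(c,6,True)[:,0]; print(ap)
for p in ap: print(p,onz('top',p,0.012))
# world-plane rect
w=np.array([onz('top',p,.012)[:2] for p in cv2.convexHull(c)[:,0]],np.float32)*1000
print(cv2.minAreaRect(w), cv2.boxPoints(cv2.minAreaRect(w)))
cv2.imwrite('pics/topcrop.png',cv2.resize(im[200:315,225:410],None,fx=4.3,fy=4.3,interpolation=cv2.INTER_CUBIC))
im=cv2.imread('pics/side0.png')
cv2.imwrite('pics/sidecrop.png',cv2.resize(im[190:330,270:420],None,fx=4,fy=4,interpolation=cv2.INTER_CUBIC))
E
```

```text
7421.0 [[235.1942  259.0946 ]
 [249.49937 210.81462]
 [396.89282 254.48676]
 [382.58765 302.76672]]
[[251 213]
 [237 259]
 [383 301]
 [395 254]]
[251 213] [0.62122125 0.16519334 0.012     ]
[237 259] [0.50267353 0.19766099 0.012     ]
[383 301] [ 0.39526306 -0.16249934  0.012     ]
[395 254] [ 0.51260642 -0.19582826  0.012     ]
((508.27020263671875, 2.0546875), (382.7247314453125, 128.48443603515625), 72.94281768798828) [[ 390.7223  -162.0462 ]
 [ 513.55505 -199.73404]
 [ 625.8181   166.15558]
 [ 502.98535  203.84341]]
```

View pics/topcrop.png

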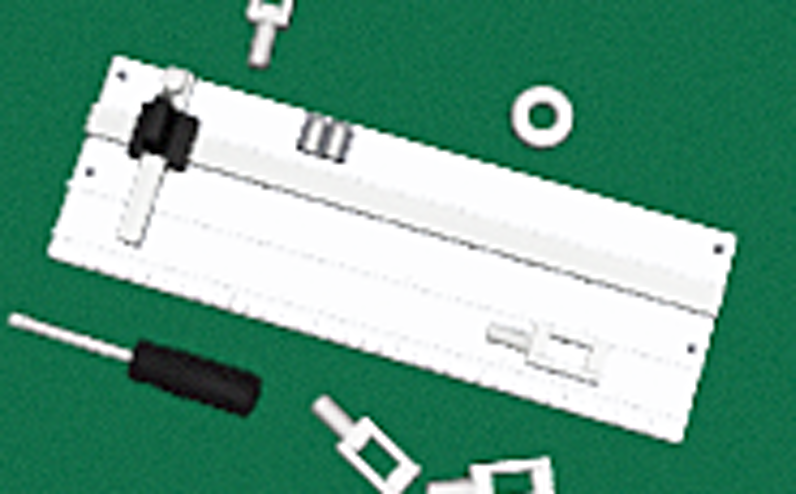

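View pics/sidecrop.png

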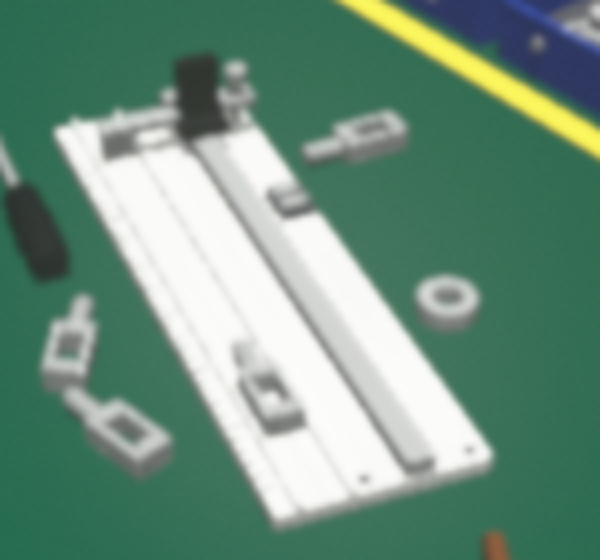

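```bash
python3 - <<'E'
from h import *
s=status.get_state(); R=Ro.from_quat(s['orientation']).as_matrix(); print(R.round(4))
th=np.deg2rad(72.943); gy=np.array([np.cos(th),np.sin(th),0]); gx=np.array([np.sin(th),-np.cos(th),0])
o=np.array([.50827,.00205,0])-.006*gx
print(o,gx,gy)
def g(P): d=P-o; return np.round([d@gx*1000,d@gy*1000],1)
for nm,uv,z in [('block',(225+325/4.3,200+138/4.3),.015),('tabtop',(225+165/4.3,200+125/4.3),.075),('knob',(225+178/4.3,200+80/4.3),.062),('blade',(225+140/4.3,200+200/4.3),.033),('yoke tip',(225+490/4.3,200+335/4.3),.02),('yoke back',(225+598/4.3,200+363/4.3),.028)]:
    P=onz('top',uv,z); print(nm,P.round(4),g(P))
E
```

```text
[[ 2.867e-01 -7.000e-04 -9.580e-01]
 [ 9.580e-01 -1.200e-03  2.867e-01]
 [-1.300e-03 -1.000e+00  3.000e-04]]
[0.50253392 0.00380994 0.        ] [ 0.95601342 -0.29332293  0.        ] [0.29332293 0.95601342 0.        ]
block [0.5698 0.0395 0.015 ] [53.8 53.8]
tabtop [0.563  0.1267 0.075 ] [ 21.7 135.2]
knob [0.5926 0.1211 0.062 ] [ 51.7 138.5]
blade [0.5295 0.1447 0.033 ] [-15.6 142.6]
yoke tip [ 0.4519 -0.0552  0.02  ] [-31.1 -71.2]
yoke back [ 0.4341 -0.1159  0.028 ] [ -30.3 -134.6]
```

```bash
python3 -m creep '[[[-20,0,-42],0,0.5],[[-20,0,-42],0,1],[[-20,0,-42],0,1],[[-20,0,-42],0,1],[[-20,0,-42],0,1],[[-20,0,-42],0,1],[[-20,0,-42],0,1],[[-20,0,-42],0,1],[[-20,0,-42],0,1],[[-20,0,-42],0,1],[[-20,0,-42],0,1],[[-10,0,-20],0,1]]' 10; python3 - <<'E'
from h import *
s=status.get_state();im=eyes.read_camera('wrist'); cv2.imwrite('pics/w1.png',im[:,:,::-1])
np.savez('w1.npz',p=s['eef_pos'],q=s['orientation'])
R=Ro.from_quat(s['orientation']).as_matrix();print(R.round(4),s['width'],s['joint_vel'])
E
```

```text
time: 1.65
eef_pos: [0.5698, 0.1811, 0.201]
orientation: [-0.566, -0.421, 0.426, 0.567]
force: [-0.2, 0.3, 0.5]
width: 0.0005
[[ 0.2828 -0.0055 -0.9592]
 [ 0.9592 -0.0027  0.2828]
 [-0.0042 -1.      0.0045]] 0.0004709643510282909 [-0.22403714  0.21535125 -0.2463631   0.01486616  0.04466729 -0.24104398]
```

View pics/w1.png

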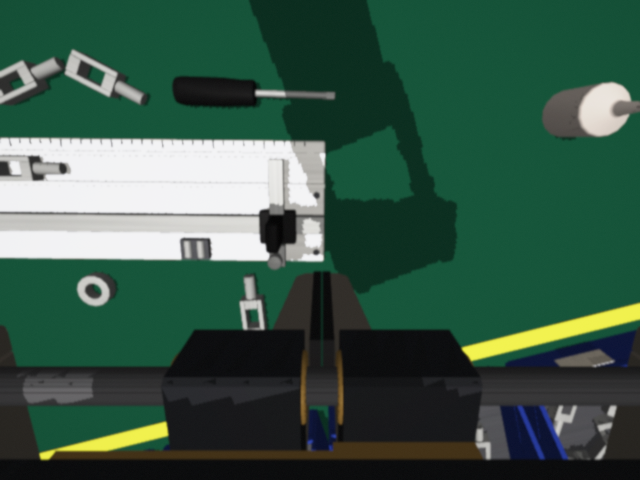

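```bash
cat >> h.py <<'E'
th=np.deg2rad(72.943); gy=np.array([np.cos(th),np.sin(th),0]); gx=np.array([np.sin(th),-np.cos(th),0])
o=np.array([.50827,.00205,0])-.006*gx
def g(P): d=np.asarray(P)-o; return np.round([d@gx*1000,d@gy*1000,d[2]*1000],1)
E
python3 - <<'E'
from h import *
z=np.load('w1.npz');ps=(z['p'],z['q'])
im=cv2.imread('pics/w1.png')
for n,uv,h in [('c+y near',(324.5,140),.012),('c+y far',(324.5,261),.012),('near edge left',(2,137.5),.012),('far edge left',(2,260),.012),('block l',(181,247),.015),('block r',(210,248),.015)]:
    print(n,g(onz('wrist',uv,h,ps)))
cv2.imwrite('pics/w1c.png',cv2.resize(im[130:290,170:340],None,fx=3.7,fy=3.7,interpolation=cv2.INTER_CUBIC))
E
```

```text
c+y near [-60.1 191.2  12. ]
c+y far [ 65.2 193.   12. ]
near edge left [ -58.7 -125.3   12. ]
far edge left [  68.6 -153.3   12. ]
block l [50.6 41.7 15. ]
block r [51.3 72.2 15. ]
```

View pics/w1c.png

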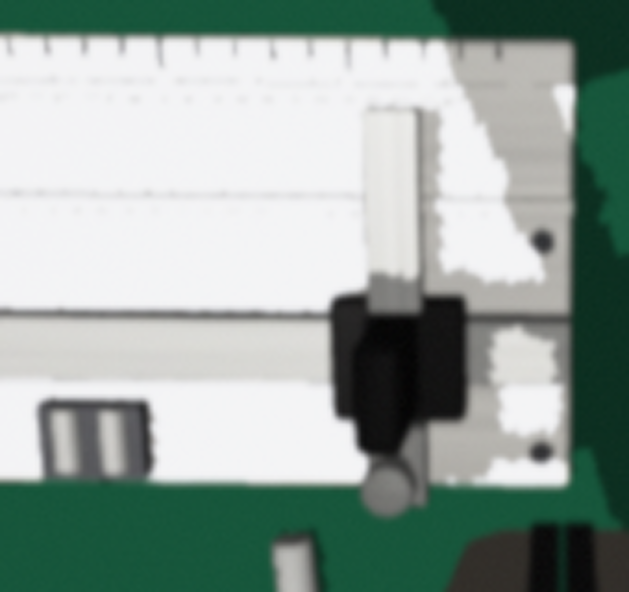

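```bash
python3 - <<'E'
from h import *
z=np.load('w1.npz');ps=(z['p'],z['q'])
f=lambda x,y:(170+x/3.7,130+y/3.7)
for n,uv,h in [('ridge1',f(64,442),.021),('ridge2',f(113,442),.021),('blk l top edge',f(40,403),.018),('blk r',f(148,403),.018),('carr l',f(333,300),.035),('carr r',f(466,300),.035),('blade l',f(366,110),.033),('blade r',f(416,110),.033),('knob',f(387,488),.062),('tab top l',f(355,450),.075),('tab top r',f(398,450),.075)]:
    print(n,g(onz('wrist',uv,h,ps)))
for n,X in [('tcp',(0,0,0))]: 
    s=status.get_state(); print(g(s['eef_pos']),s['joint_vel'].round(3) if hasattr(s['joint_vel'],'round') else s['joint_vel'], s['force'])
E
```

```text
ridge1 [51.3 50.4 21. ]
ridge2 [51.1 64.2 21. ]
blk l top edge [40.9 43.5 18. ]
blk r [40.5 73.8 18. ]
carr l [  6.9 129.6  35. ]
carr r [  6.5 164.4  35. ]
blade l [-41.8 139.3  33. ]
blade r [-41.9 151.9  33. ]
knob [ 49.2 146.3  62. ]
tab top l [ 35.2 140.6  75. ]
tab top r [ 35.  150.9  75. ]
[ 13.9 188.2 201. ] [ 0.05  -0.033  0.041  0.013  0.003  0.053] [ 0.92596754 -2.00874938  0.53009285]
```

```bash
python3 -m creep '[[[3,0,-5],0,1],[[2,25,-5],0,1],[[0,25,0],0,1],[[0,25,0],0,1],[[0,25,0],0,1],[[0,25,0],0,1],[[0,8,0],0,1],[[0,0,0],0,1]]' 10; python3 - <<'E'
from h import *
s=status.get_state();im=eyes.read_camera('wrist'); cv2.imwrite('pics/w2.png',im[:,:,::-1])
np.savez('w2.npz',p=s['eef_pos'],q=s['orientation'])
print(g(s['eef_pos']),s['force'])
E
```

```text
time: 2.7
eef_pos: [0.5765, 0.1932, 0.0658]
orientation: [-0.563, -0.425, 0.428, 0.565]
force: [-0.4, 0.0, 0.6]
width: 0.0003
[ 15.1 202.8  65.8] [-0.39599727  0.00592762  0.57950354]
```

View pics/w2.png

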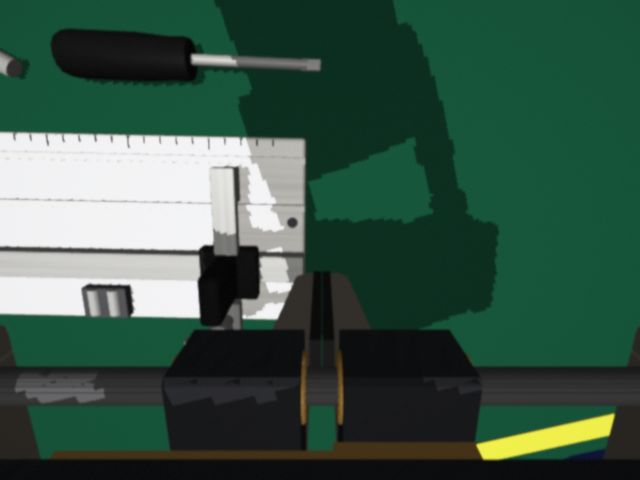

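```bash
python3 -m creep '[[[-8,-3,-9],0,1],[[-12,0,0],0,1],[[-8,0,0],0,1],[[0,0,0],0,1]]' 10; python3 - <<'E'
from h import *
s=status.get_state()
R=Ro.from_quat(s['orientation']).as_matrix();print(R.round(4))
print(g(s['eef_pos']),s['force'])
E
```

```text
time: 3.25
eef_pos: [0.5803, 0.1614, 0.0729]
orientation: [0.564, 0.427, -0.426, -0.564]
force: [0.2, 1.2, 0.2]
width: 0.0002
[[ 2.73e-01  1.30e-03 -9.62e-01]
 [ 9.62e-01  2.00e-04  2.73e-01]
 [ 6.00e-04 -1.00e+00 -1.20e-03]]
[ 28.1 173.5  72.9] [0.21023847 1.20031089 0.24255293]
```

```bash
python3 -m creep '[[[-4,0,2],0.02,1],[[-5,0,0],0,1],[[-6,0,0],0,1],[[-7,0,0],0,1],[[0,0,0],0,1]]' 10; python3 - <<'E'
from h import *
s=status.get_state();im=eyes.read_camera('wrist'); cv2.imwrite('pics/w3.png',im[:,:,::-1])
np.savez('w3.npz',p=s['eef_pos'],q=s['orientation'])
R=Ro.from_quat(s['orientation']).as_matrix();print(R.round(4))
print(g(s['eef_pos']),s['force'])
E
```

```text
time: 3.88
eef_pos: [0.571, 0.1395, 0.0727]
orientation: [0.569, 0.421, -0.42, -0.569]
force: [-0.5, 0.2, 0.1]
width: 0.0006
[[ 2.935e-01  7.000e-04 -9.560e-01]
 [ 9.560e-01  3.000e-04  2.935e-01]
 [ 5.000e-04 -1.000e+00 -6.000e-04]]
[ 25.6 149.8  72.7] [-0.51000501  0.17141663  0.06706265]
```

View pics/w3.png

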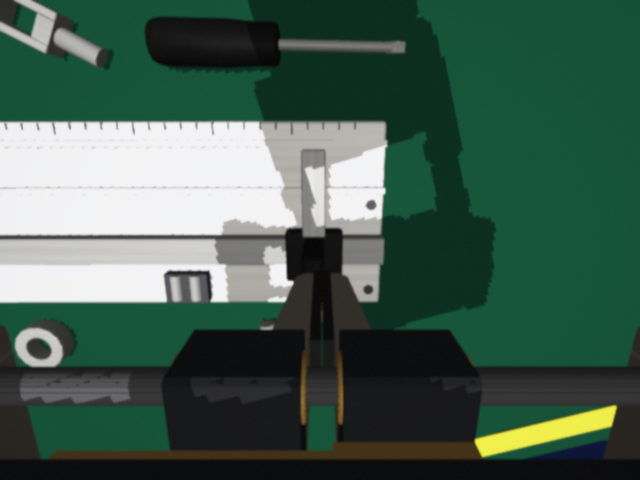

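```bash
python3 - <<'E'
from h import *
z=np.load('w3.npz');ps=(z['p'],z['q'])
for n,uv,h in [('+y end',(384,160),.012),('carr l',(287,232),.035),('carr r',(342,232),.035),('blade l',(302,152),.033),('blade r',(325,152),.033),('blk l',(166,273),.018),('blk r',(209,273),.018),('ridge1',(177,287),.021),('ridge2',(197,287),.021)]:
    print(n,g(onz('wrist',uv,h,ps)))
im=cv2.imread('pics/w3.png')
cv2.imwrite('pics/w3c.png',cv2.resize(im[210:350,240:400],None,fx=4.2,fy=4.2,interpolation=cv2.INTER_CUBIC))
im=eyes.read_camera('side')[:,:,::-1]
cv2.imwrite('pics/s3c.png',cv2.resize(im[120:280,240:420],None,fx=3.7,fy=3.7,interpolation=cv2.INTER_CUBIC))
E
```

```text
+y end [-35.1 190.9  12. ]
carr l [  7.  129.2  35. ]
carr r [  7.  163.2  35. ]
blade l [-41.1 139.   33. ]
blade r [-41.1 152.5  33. ]
blk l [40.7 43.7 18. ]
blk r [40.7 73.3 18. ]
ridge1 [49.8 51.5 21. ]
ridge2 [49.8 65.2 21. ]
```

View pics/w3c.png

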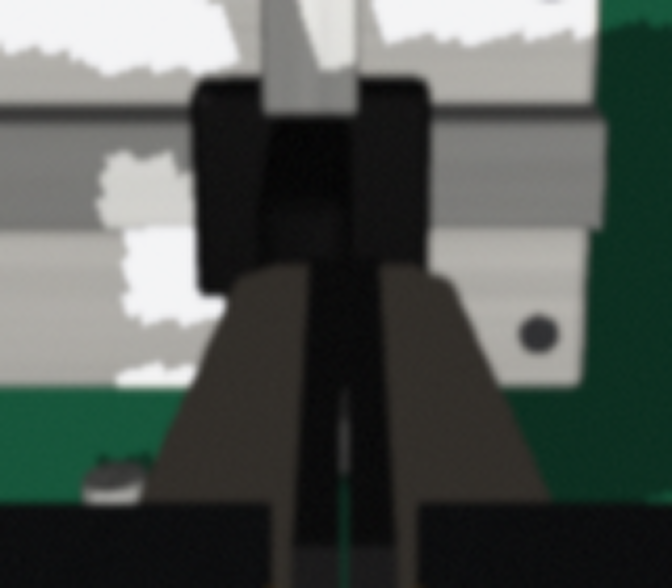

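View pics/s3c.png

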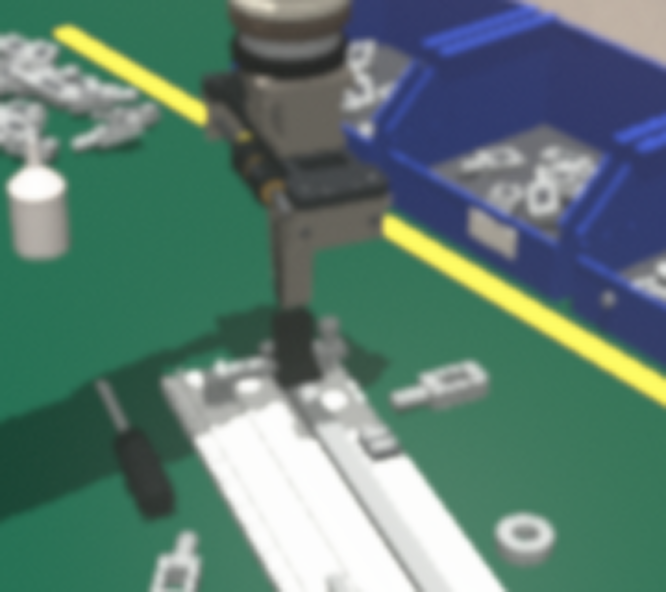

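```bash
python3 - <<'E'
from h import *
z=np.load('w3.npz');p,q=z['p'],z['q'];R=Ro.from_quat(q).as_matrix()
for t in [(0,0,0),(0,25,10),(0,25,-10),(18,25,10),(-18,25,10),(10,25,10),(0,6,10)]:
    print(t,proj('wrist',p+R@np.array(t)/1000,(p,q)).round(1), g(p+R@np.array(t)/1000))
for a in [(12,146,75),(40,146,75),(12,140,75),(12,152,75),(12,146,35),(24,152,55),(51,146,62)]:
    X=o+gx*a[0]/1e3+gy*a[1]/1e3+np.array([0,0,a[2]/1e3]); print('g',a,proj('wrist',X,(p,q)).round(1), proj('side',X).round(1))
E
```

```text
(0, 0, 0) [320.3 284.2] [ 25.6 149.8  72.7]
(0, 25, 10) [320.4 251.7] [ 15.6 149.8  47.7]
(0, 25, -10) [320.4 283.2] [ 35.6 149.8  47.7]
(18, 25, 10) [350.9 251.7] [ 15.6 167.8  47.7]
(-18, 25, 10) [289.9 251.7] [ 15.6 131.8  47.7]
(10, 25, 10) [337.4 251.7] [ 15.6 159.8  47.7]
(0, 6, 10) [320.3 262.6] [ 15.6 149.8  66.7]
g (12, 146, 75) [312.8 261.5] [313.9 204.5]
g (40, 146, 75) [313.1 310.9] [324.2 202.4]
g (12, 140, 75) [301.2 261.5] [314.7 205.7]
g (12, 152, 75) [324.5 261.5] [313.1 203.3]
g (12, 146, 35) [314.2 239.8] [314.1 217.7]
g (24, 152, 55) [324.1 269.5] [317.6 209.1]
g (51, 146, 62) [313.7 317.6] [328.2 205.9]
```

```bash
python3 -m creep '[[[0,-15,0],0,1],[[12,-12,0],0,1],[[20,0,0],0,1],[[16,0,0],0,1],[[0,0,0],0,1]]' 10; python3 - <<'E'
from h import *
s=status.get_state();p,q=s['eef_pos'],s['orientation'];im=eyes.read_camera('side')[:,:,::-1]; im2=eyes.read_camera('top')[:,:,::-1]
R=Ro.from_quat(q).as_matrix();p=np.array(p)
print(g(p),R.round(3).tolist())
for y in (-10,0,10,25):
  for x in (-18,18): print((x,y,0),[proj(c,p+R@np.array([x,y,0])/1000).round(1).tolist() for c in('side','top')])
cv2.imwrite('pics/s4c.png',cv2.resize(im[130:270,250:400],None,fx=5,fy=4.2*5/4.2,interpolation=cv2.INTER_CUBIC)[:600])
cv2.imwrite('pics/t4c.png',cv2.resize(im2[150:290,190:340],None,fx=4.2,fy=4.2,interpolation=cv2.INTER_CUBIC))
E
```

```text
time: 4.6
eef_pos: [0.5871, 0.1908, 0.1028]
orientation: [0.569, 0.422, -0.419, -0.568]
force: [-0.0, -0.2, -0.4]
width: 0.0005
[ 26.  203.5 102.8] [[0.292, 0.004, -0.956], [0.956, 0.001, 0.292], [0.002, -1.0, -0.003]]
(-18, -10, 0) [[313.5, 183.2], [242.0, 217.5]]
(18, -10, 0) [[308.8, 176.8], [227.5, 213.3]]
(-18, 0, 0) [[313.6, 186.6], [242.6, 218.6]]
(18, 0, 0) [[308.9, 180.2], [228.1, 214.4]]
(-18, 10, 0) [[313.6, 190.0], [243.1, 219.7]]
(18, 10, 0) [[308.9, 183.5], [228.8, 215.5]]
(-18, 25, 0) [[313.7, 195.0], [243.9, 221.3]]
(18, 25, 0) [[309.1, 188.5], [229.7, 217.2]]
```

View pics/s4c.png

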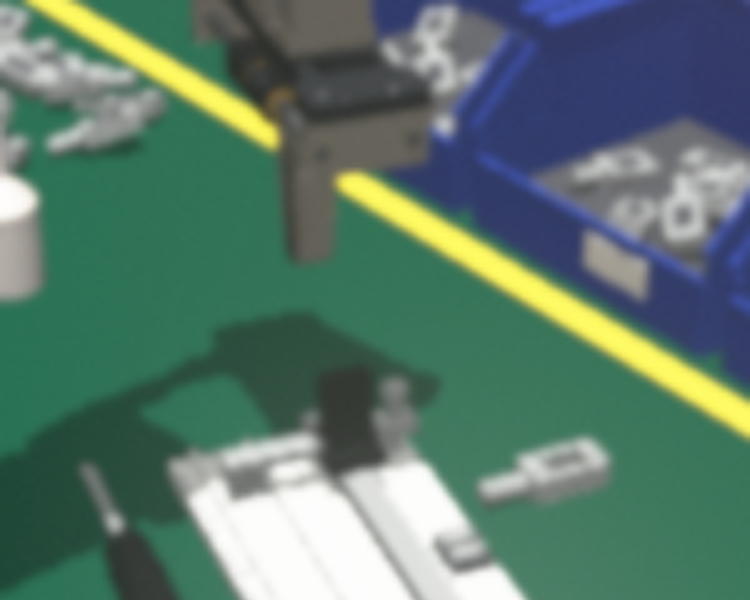

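View pics/t4c.png

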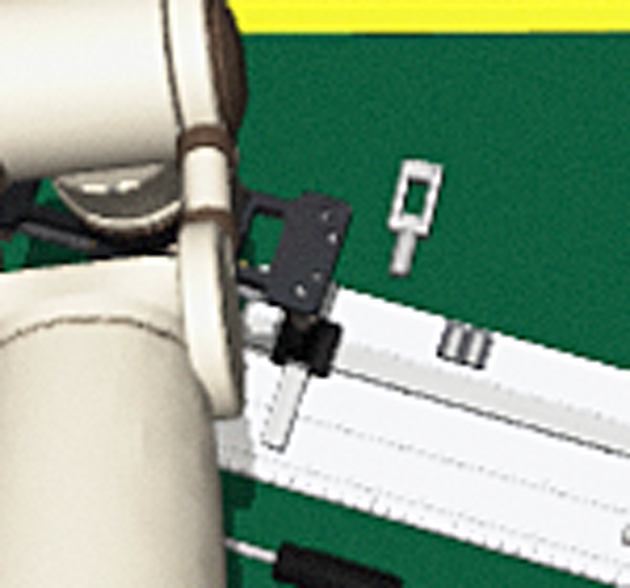

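```bash
python3 -m creep '[[[0,20,0],0,1],[[0,20,0],0,1],[[0,20,0],0,1],[[0,4,0],0,1],[[0,0,0],0,1]]' 10; python3 - <<'E'
from h import *
s=status.get_state();p,q=s['eef_pos'],s['orientation'];im2=eyes.read_camera('wrist')[:,:,::-1];im=eyes.read_camera('side')[:,:,::-1]
np.savez('w5.npz',p=p,q=q)
print(g(p),s['force'])
cv2.imwrite('pics/s5c.png',cv2.resize(im[130:270,250:400],None,fx=4,fy=4,interpolation=cv2.INTER_CUBIC)[:600])
cv2.imwrite('pics/w5.png',im2)
E
```

```text
time: 5.32
eef_pos: [0.5836, 0.1871, 0.0309]
orientation: [-0.568, -0.419, 0.421, 0.57]
force: [0.9, -0.2, 0.4]
width: 0.0004
[ 23.7 199.   30.9] [ 0.9221097  -0.16574301  0.39357841]
```

View pics/s5c.png

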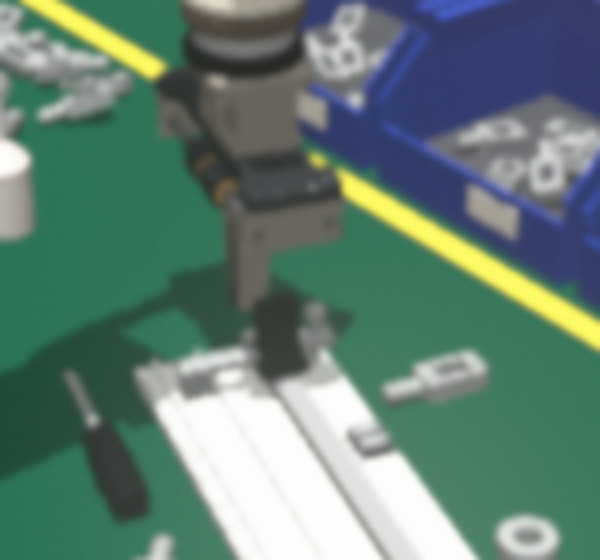

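View pics/w5.png

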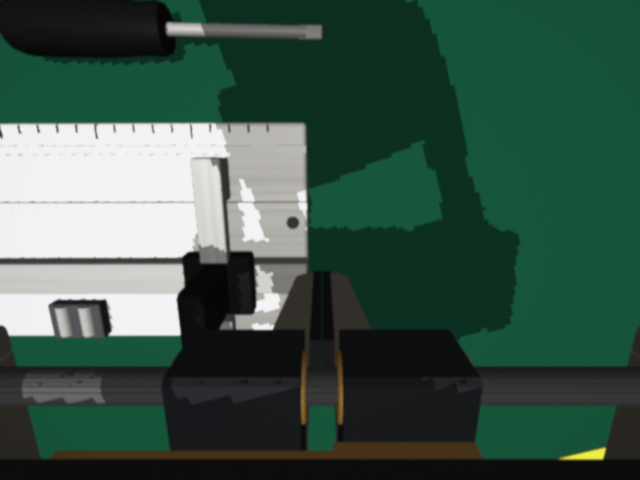

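```bash
python3 -m creep '[[[-12,-5,-1],0,1],[[-12,0,0],0,1],[[-2,0,0],0,1],[[-3,0,0],0,1],[[-3,0,0],0,1],[[-3,0,0],0,1]]' 10; python3 - <<'E'
from h import *
s=status.get_state();p,q=s['eef_pos'],s['orientation'];im2=eyes.read_camera('wrist')[:,:,::-1]
np.savez('w6.npz',p=p,q=q)
print(g(p),s['force'])
cv2.imwrite('pics/w6.png',im2)
E
```

```text
time: 6.18
eef_pos: [0.576, 0.1512, 0.0395]
orientation: [0.569, 0.42, -0.419, -0.569]
force: [0.3, 1.5, -0.9]
width: 0.0004
[ 27.  162.5  39.5] [ 0.34529326  1.48394631 -0.91485662]
```

View pics/w6.png

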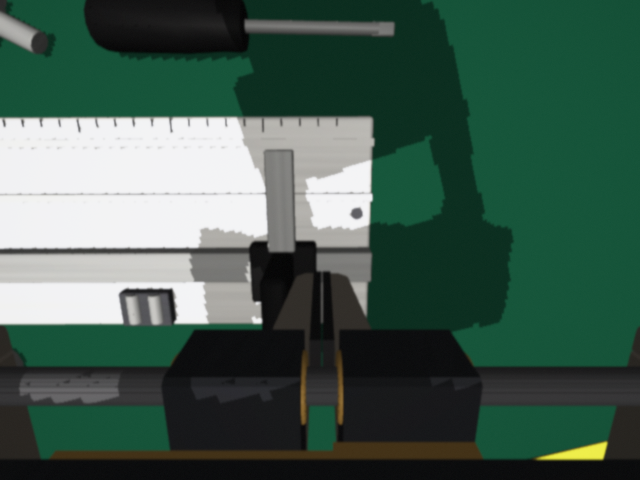

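```bash
cat > m.py <<'E'
from h import *
import sys
def meas(fn,pts):
    z=np.load(fn);ps=(z['p'],z['q'])
    for n,uv,h in pts: print(n,g(onz('wrist',uv,h,ps)))
E
python3 - <<'E'
from m import *
meas('w6.npz',[('end',(372,150),.012),('carr l',(250.5,243),.035),('carr r',(316,243),.035),('blade l',(265,152),.033),('blade r',(293,152),.033),('blk l',(121,291),.018),('blk r',(171,290),.018),('r1',(132.5,308),.021),('r2',(155.5,308),.021)])
E
```

```text
end [-41.3 191.2  12. ]
carr l [  5.4 125.8  35. ]
carr r [  5.4 160.3  35. ]
blade l [-41.3 135.1  33. ]
blade r [-41.3 149.1  33. ]
blk l [40.3 43.4 18. ]
blk r [39.7 73.3 18. ]
r1 [49.9 50.4 21. ]
r2 [50.  64.1 21. ]
```

```bash
python3 -m creep '[[[-6,0,0],0,1],[[-7,0,0],0,1],[[-7,0,0],0,1],[[-7,0,0],0,1],[[-7,0,0],0,1],[[-7,0,0],0,1],[[-6,0,0],0,1],[[-4,0,0],0,1],[[-3,0,0],0,1],[[0,0,0],0,1]]' 10; python3 - <<'E'
from h import *
s=status.get_state();p,q=s['eef_pos'],s['orientation'];im2=eyes.read_camera('wrist')[:,:,::-1]
np.savez('w7.npz',p=p,q=q)
print(g(p),s['force'])
cv2.imwrite('pics/w7.png',im2)
E
```

```text
time: 7.48
eef_pos: [0.5589, 0.0956, 0.0395]
orientation: [0.57, 0.42, -0.419, -0.569]
force: [0.0, 0.1, -0.3]
width: 0.0011
[ 27.  104.3  39.5] [ 0.00141834  0.10888533 -0.27389758]
```

View pics/w7.png

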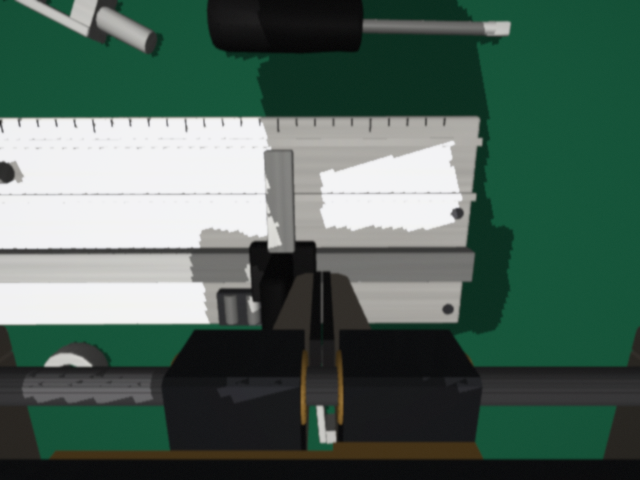

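```bash
python3 -m creep '[[[-4,0,0],0,1],[[-4,0,0],0,1],[[-3,0,0],0,1],[[-2,0,0],0,1],[[0,0,0],0,1]]' 10; python3 -c "
from h import *
s=status.get_state();print(g(s['eef_pos']))"
python3 -m creep '[[[-1.5,0,0],0,1],[[-1.5,0,0],0,1]]' 10; python3 -c "
from h import *
s=status.get_state();print(g(s['eef_pos']))"

```

```text
time: 8.15
eef_pos: [0.5548, 0.0827, 0.0394]
orientation: [0.569, 0.42, -0.419, -0.569]
force: [0.1, 0.2, -0.4]
width: 0.0005
[26.9 90.8 39.4]
time: 8.4
eef_pos: [0.5543, 0.0808, 0.0395]
orientation: [-0.569, -0.421, 0.418, 0.569]
force: [2.3, 5.6, -0.6]
width: 0.0004
[26.9 88.8 39.5]
```

```bash
for i in 1; do python3 -m creep '[[[-1,0,0],0,1]]' 10; done; python3 -m creep '[[[-1,0,0],0,1]]'; python3 -c "
from h import *
s=status.get_state();print(g(s['eef_pos']), np.array(s['force'])@gy)
im2=eyes.read_camera('wrist')[:,:,::-1]
np.savez('w8.npz',p=s['eef_pos'],q=s['orientation'])
cv2.imwrite('pics/w8.png',im2)"
```

```text
time: 8.52
eef_pos: [0.5543, 0.0808, 0.0396]
orientation: [-0.569, -0.422, 0.417, 0.569]
force: [2.0, 5.0, -1.3]
width: 0.0005
time: 8.65
eef_pos: [0.5543, 0.0808, 0.0396]
orientation: [-0.569, -0.422, 0.417, 0.57]
force: [1.6, 5.8, -0.5]
width: 0.0005
[26.9 88.8 39.6] 5.980326270102915
```

View pics/w8.png

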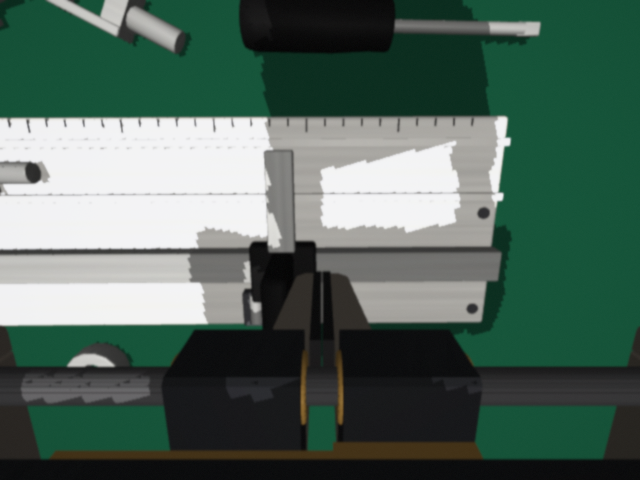

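```bash
python3 -m creep '[[[-1.7,0,0],0,1]]' 10; python3 -c "
from h import *
s=status.get_state();print(g(s['eef_pos']), np.array(s['force'])@gy)"; python3 -m creep '[[[-1.7,0,0],0,1]]'; python3 -c "
from h import *
s=status.get_state();print(g(s['eef_pos']), np.array(s['force'])@gy)"
```

```text
time: 8.82
eef_pos: [0.5542, 0.0805, 0.0396]
orientation: [-0.568, -0.423, 0.416, 0.57]
force: [2.0, 7.8, -1.6]
width: 0.0005
[26.9 88.5 39.6] 7.989486882858884
time: 8.95
eef_pos: [0.5542, 0.0805, 0.0397]
orientation: [-0.568, -0.424, 0.415, 0.571]
force: [3.6, 8.1, -2.0]
width: 0.0003
[26.9 88.5 39.7] 8.804399041685198
```

```bash
python3 -m creep '[[[-2.2,0,0],0.01,1]]' 10; python3 -c "
from h import *
s=status.get_state();print(g(s['eef_pos']), np.array(s['force'])@gy)"; python3 -m creep '[[[-2.2,0,0],0.01,1]]'; python3 -c "
from h import *
s=status.get_state();print(g(s['eef_pos']), np.array(s['force'])@gy)"
```

```text
time: 9.07
eef_pos: [0.5543, 0.0801, 0.0398]
orientation: [-0.569, -0.422, 0.411, 0.573]
force: [3.7, 7.4, -2.7]
width: 0.0002
[27.1 88.1 39.8] 8.211049833348659
time: 9.2
eef_pos: [0.5542, 0.0793, 0.0398]
orientation: [-0.571, -0.42, 0.407, 0.576]
force: [3.2, 5.0, -2.9]
width: 0.0003
[27.2 87.3 39.8] 5.670330367267389
```

```bash
python3 -c "
from h import *
s=status.get_state();print(g(s['eef_pos']), np.array(s['force'])@gy, Ro.from_quat(s['orientation']).as_matrix().round(3))
im2=eyes.read_camera('wrist')[:,:,::-1]
np.savez('w9.npz',p=s['eef_pos'],q=s['orientation'])
s=status.get_state();print(g(s['eef_pos']), np.array(s['force'])@gy)
cv2.imwrite('pics/w9.png',im2)"
```

```text
[27.2 87.3 39.8] 5.670330367267389 [[ 0.316  0.012 -0.949]
 [ 0.949  0.016  0.316]
 [ 0.019 -1.    -0.006]]
[27.2 86.9 39.8] 4.4469380796298354
```

View pics/w9.png

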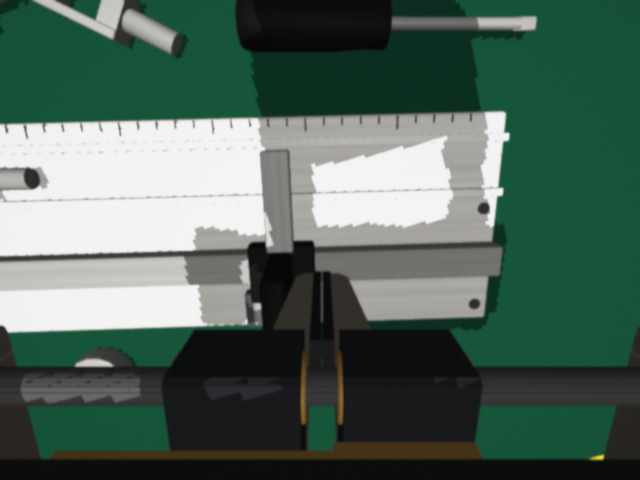

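```bash
python3 -m creep '[[[-1.5,0,0],-0.01,1]]' 10; python3 -c "
from h import *
s=status.get_state();print(g(s['eef_pos']), np.array(s['force'])@gy)"; python3 -m creep '[[[-1.5,0,0],-0.01,1]]'; python3 -c "
from h import *
s=status.get_state();print(g(s['eef_pos']), np.array(s['force'])@gy)"
```

```text
time: 9.38
eef_pos: [0.5537, 0.0781, 0.0398]
orientation: [-0.569, -0.423, 0.409, 0.574]
force: [0.8, 3.5, -1.2]
width: 0.0003
[27.2 86.  39.8] 3.556028944249949
time: 9.5
eef_pos: [0.5531, 0.0766, 0.0397]
orientation: [-0.567, -0.426, 0.413, 0.572]
force: [0.9, 2.0, -0.1]
width: 0.0008
[27.  84.5 39.7] 2.161073840061882
```

```bash
python3 -m creep '[[[-1,0,0],0,1]]' 10; python3 -c "
from h import *
s=status.get_state();print(g(s['eef_pos']), np.array(s['force'])@gy)
im2=eyes.read_camera('wrist')[:,:,::-1]
np.savez('w10.npz',p=s['eef_pos'],q=s['orientation'])
s=status.get_state();print(g(s['eef_pos']), np.array(s['force'])@gy)
cv2.imwrite('pics/w10.png',im2)"
```

```text
time: 9.62
eef_pos: [0.5526, 0.0751, 0.0397]
orientation: [-0.567, -0.426, 0.413, 0.571]
force: [-0.1, -0.3, 0.2]
width: 0.0006
[26.9 82.8 39.7] -0.3076557684200962
[26.9 82.6 39.6] -0.6621666508368597
```

View pics/w10.png

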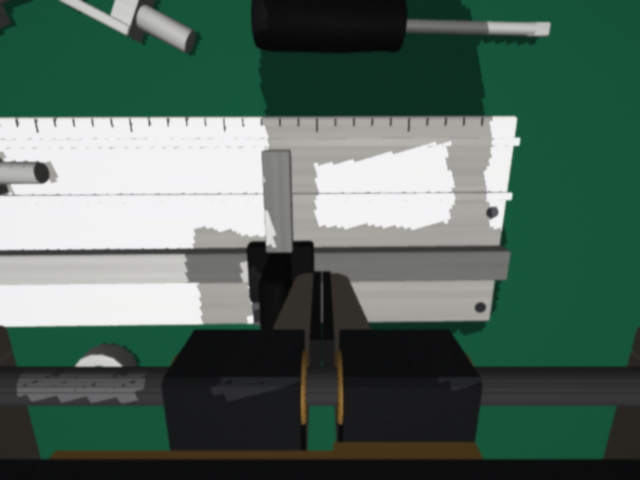

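```bash
python3 -m creep '[[[0,0,0],0,1],[[0,0,0],0,1]]' 10; python3 - <<'E'
from m import *
s=status.get_state();print(g(s['eef_pos']), np.array(s['force'])@gy)
im2=eyes.read_camera('wrist')[:,:,::-1]
np.savez('w11.npz',p=s['eef_pos'],q=s['orientation'])
cv2.imwrite('pics/w11c.png',cv2.resize(im2[110:340,180:360],None,fx=2.6,fy=2.6,interpolation=cv2.INTER_CUBIC))
meas('w10.npz',[('l',(248.5,243),.035),('r',(313.5,243),.035),('bl',(263,152),.033),('br',(291,152),.033)])
E
```

```text
time: 9.93
eef_pos: [0.5521, 0.0741, 0.0395]
orientation: [-0.567, -0.425, 0.413, 0.571]
force: [0.3, -0.8, 0.3]
width: 0.0005
[26.8 81.8 39.5] -0.6455847788609893
l [ 5.2 45.2 35. ]
r [ 5.4 79.3 35. ]
bl [-41.3  54.6  33. ]
br [-41.3  68.5  33. ]
```

View pics/w11c.png

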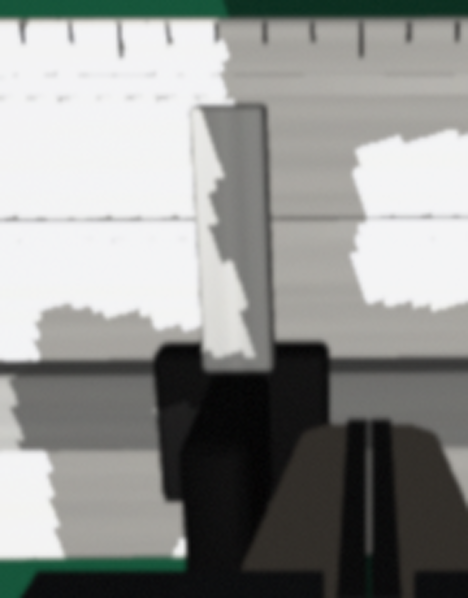

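```bash
python3 -m creep '[[[6,0,0],0,1],[[15,0,0],0,1],[[10,0,0],0,1],[[0,-30,0],0,1],[[0,-40,0],0,1],[[-20,-40,0],0,1],[[-20,-10,20],0,1],[[0,0,10],0,1],[[0,0,0],0,1]]' 10; python3 - <<'E'
from m import *
s=status.get_state();print(g(s['eef_pos']), np.array(s['force'])@gy, s['joints'][5])
im2=eyes.read_camera('wrist')[:,:,::-1]
np.savez('w12.npz',p=s['eef_pos'],q=s['orientation'])
cv2.imwrite('pics/w12.png',im2)
E
```

```text
time: 11.1
eef_pos: [0.5201, 0.0788, 0.1624]
orientation: [-0.566, -0.427, 0.415, 0.571]
force: [0.7, -0.1, -0.1]
width: 0.0007
[ -5.2  76.9 162.4] 0.07140250958634578 -1.3693098531568555
```

View pics/w12.png

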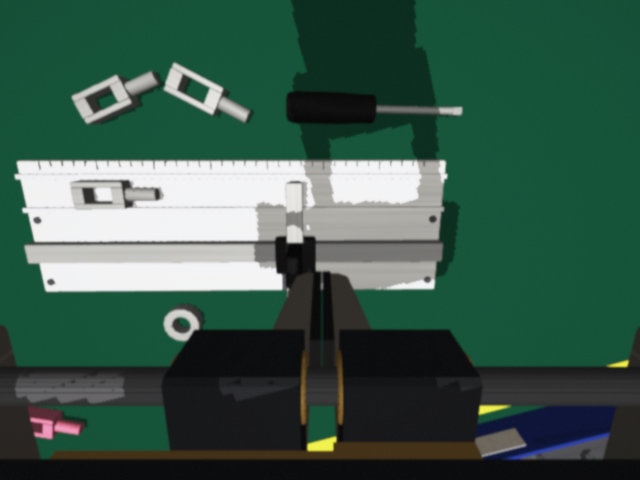

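```bash
python3 - <<'E'
from m import *
meas('w12.npz',[('l',(276.5,239),.035),('r',(315,239),.035),('bl',(286.5,184),.033),('br',(301.5,184),.033),('end+',(445,190),.012),('end-',(22,200),.012),('ytip',(159.5,194),.020),('yback',(72,196),.028),('yback bot',(72,183),.028),('yback top',(74,208),.028),('wall near',(200,174),.016),('wall far',(200,209),.016),('yoke mid',(98,182),.028),('yoke mid',(98,207),.028)])
im=cv2.imread('pics/w12.png')
cv2.imwrite('pics/w12c.png',cv2.resize(im[150:310,10:330],None,fx=2.5,fy=2.5,interpolation=cv2.INTER_CUBIC))
E
```

```text
l [ 6.9 40.4 35. ]
r [ 7.  74.1 35. ]
bl [-40.9  50.1  33. ]
br [-40.9  62.8  33. ]
end+ [-32.6 193.   12. ]
end- [ -23.6 -190.1   12. ]
ytip [-30.3 -62.9  20. ]
yback [ -29.9 -134.2   28. ]
yback bot [ -41.1 -132.2   28. ]
yback top [ -19.5 -134.4   28. ]
wall near [-47.4 -27.1  16. ]
wall far [-16.  -29.9  16. ]
yoke mid [ -41.9 -110.2   28. ]
yoke mid [ -20.3 -113.7   28. ]
```

View pics/w12c.png

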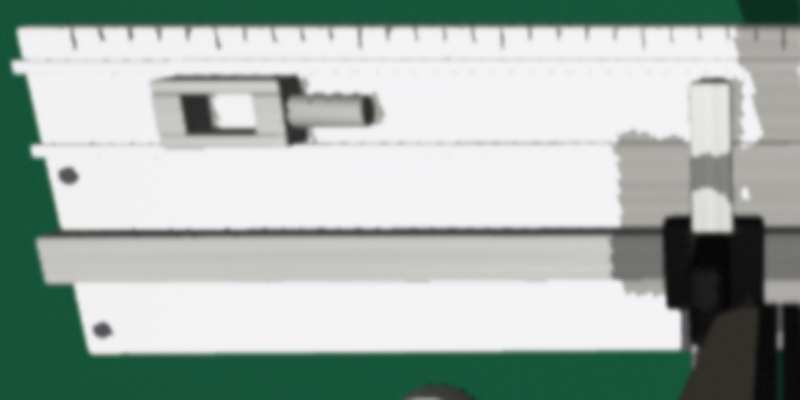

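```bash
python3 -m creep '[[[-20,0,3],0,1],[[-33,0,3],0,1],[[-33,0,3],0,1],[[-33,0,3],0,1],[[-33,0,3],0,1],[[-33,0,3],0,1],[[-33,0,3],0,1],[[-33,0,3],0,1],[[-15,0,2],0,1]]' 10; python3 -m creep '[[[0,0,0],0.18,1],[[0,0,0],0.18,1],[[0,0,0],0.18,1],[[0,0,0],0.18,1],[[0,0,0],0.18,1],[[0,0,0],0.18,1],[[0,0,0],0.18,1],[[0,0,0],0.18,1],[[0,0,0],0.1,1],[[0,0,0],0,1]]' 10; python3 - <<'E'
from m import *
s=status.get_state();print(g(s['eef_pos']), np.array(s['force'])@gy, s['joints'])
R=Ro.from_quat(s['orientation']).as_matrix(); print(R.round(3), 'dev of z from gy', np.rad2deg(np.arctan2(R[1,2],R[0,2]))-72.94)
im2=eyes.read_camera('wrist')[:,:,::-1]
np.savez('w13.npz',p=s['eef_pos'],q=s['orientation'])
cv2.imwrite('pics/w13.png',im2)
E
```

```text
time: 12.28
eef_pos: [0.4103, -0.1796, 0.1518]
orientation: [-0.563, -0.425, 0.418, 0.573]
force: [-0.0, -0.1, 0.1]
width: 0.0009
time: 13.52
eef_pos: [0.4017, -0.1854, 0.1451]
orientation: [-0.691, 0.119, -0.107, 0.705]
force: [-0.1, 0.5, 0.5]
width: 0.0004
[ -40.9 -210.4  145.1] 0.42476173784899124 [-0.71355872 -0.12038745  2.00379617  0.0090908   1.28201328 -0.39518704]
[[ 0.949 -0.012  0.316]
 [-0.315  0.022  0.949]
 [-0.019 -1.     0.017]] dev of z from gy -1.3448206284112132
```

View pics/w13.png

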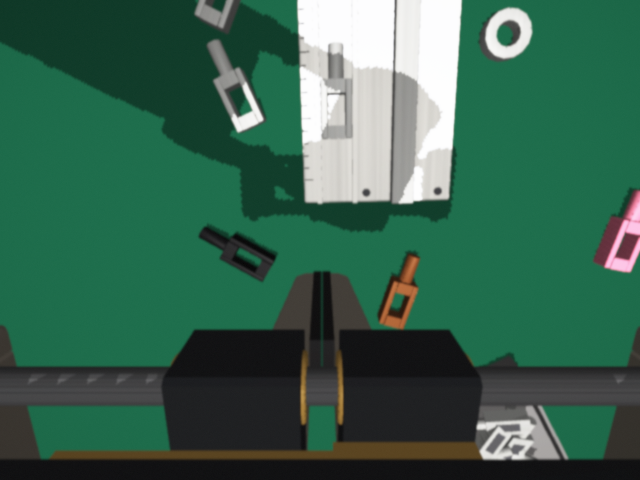

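```bash
python3 - <<'E'
from m import *
meas('w13.npz',[('backL',(326.5,137),.028),('backR',(351,137),.028),('shank',(336,45),.026),('plate corner',(306,202),.012),('plate corner r',(450,199),.012)])
E
```

```text
backL [ -38.4 -134.1   28. ]
backR [ -19.  -134.5   28. ]
shank [-30.  -67.8  26. ]
plate corner [ -57.3 -188.1   12. ]
plate corner r [  67.  -187.9   12. ]
```

```bash
python3 -m creep '[[[6,0,15],-0.022,1],[[6,0,20],0,1],[[0,20,13],0,1],[[0,20,0],0,1],[[0,20,0],0,1],[[0,20,0],0,1],[[0,18,0],0,1],[[0,8,0],0,1],[[0,0,0],0,1]]' 10; python3 - <<'E'
from m import *
s=status.get_state();p=np.array(s['eef_pos']);print(g(s['eef_pos']), np.array(s['force'])@gy)
R=Ro.from_quat(s['orientation']).as_matrix(); print(R.round(3), 'dev of z from gy', np.rad2deg(np.arctan2(R[1,2],R[0,2]))-72.94)
im=eyes.read_camera('side')[:,:,::-1]; im2=eyes.read_camera('wrist')[:,:,::-1]
np.savez('w14.npz',p=s['eef_pos'],q=s['orientation'])
cv2.imwrite('pics/w14.png',im2)
for y in (-20,-10,-5,0,25): print(y,proj('side',p+R@np.array([0,y,0])/1e3))
cv2.imwrite('pics/s14c.png',cv2.resize(im[190:340,260:430],None,fx=4,fy=4,interpolation=cv2.INTER_CUBIC))
E
```

```text
time: 14.7
eef_pos: [0.4311, -0.1343, 0.0369]
orientation: [-0.693, 0.103, -0.093, 0.708]
force: [0.1, 0.3, 0.4]
width: 0.0007
[ -27.8 -153.    36.9] 0.31667237841428814
[[ 0.962 -0.01   0.274]
 [-0.274  0.023  0.961]
 [-0.016 -1.     0.019]] dev of z from gy 1.1450741436685234
-20 [345.6694775  287.29545412]
-10 [345.43752234 290.89668612]
-5 [345.32255566 292.68160724]
0 [345.20825511 294.45618636]
25 [344.64654456 303.17705289]
```

View pics/s14c.png

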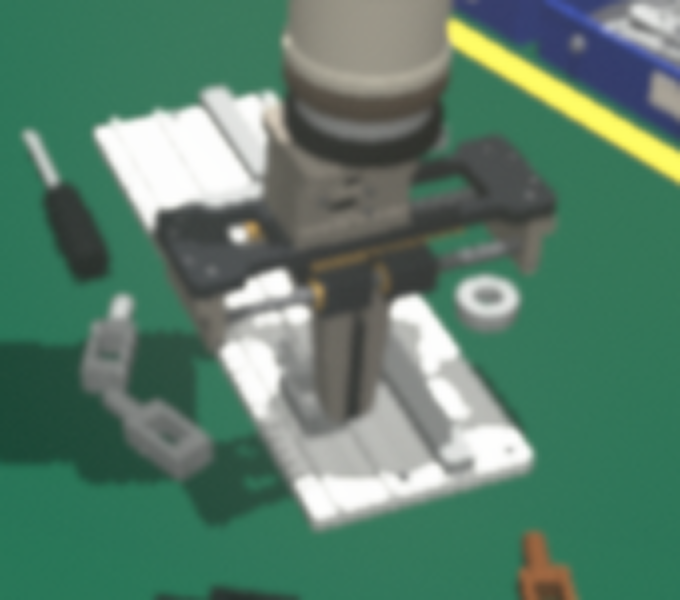

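View pics/w14.png

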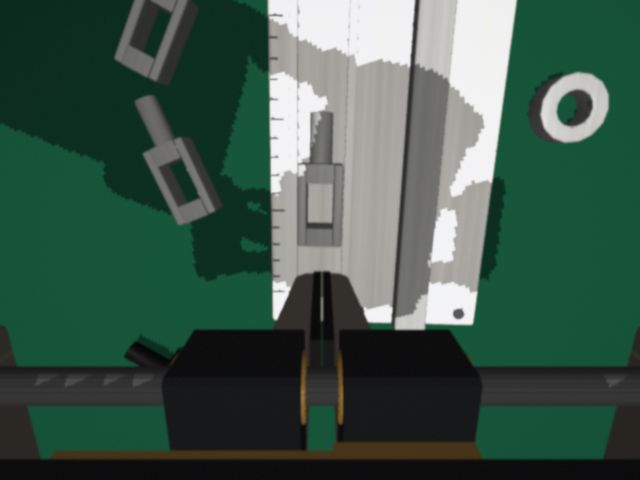

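```bash
python3 -m creep '[[[0,6,0],0.02,1],[[-1,8,0],0,1],[[0,7,0],0,1],[[0,2,0],0,1],[[0,0,0],0,1]]' 10; python3 - <<'E'
from m import *
s=status.get_state();p=np.array(s['eef_pos']);print(g(s['eef_pos']), s['force'])
R=Ro.from_quat(s['orientation']).as_matrix(); print(R.round(3), 'dev of z from gy', np.rad2deg(np.arctan2(R[1,2],R[0,2]))-72.94)
im=eyes.read_camera('side')[:,:,::-1]; im2=eyes.read_camera('wrist')[:,:,::-1]
np.savez('w15.npz',p=s['eef_pos'],q=s['orientation'])
cv2.imwrite('pics/w15.png',im2)
cv2.imwrite('pics/s15c.png',cv2.resize(im[230:330,290:400],None,fx=6,fy=6,interpolation=cv2.INTER_CUBIC))
E
```

```text
time: 15.42
eef_pos: [0.4313, -0.1346, 0.0142]
orientation: [-0.692, 0.109, -0.102, 0.706]
force: [-1.0, 0.5, 1.1]
width: 0.0009
[ -27.5 -153.2   14.2] [-0.9940054   0.49021974  1.0861661 ]
[[ 0.955 -0.007  0.295]
 [-0.295  0.021  0.955]
 [-0.013 -1.     0.018]] dev of z from gy -0.10633118825592192
```

View pics/s15c.png

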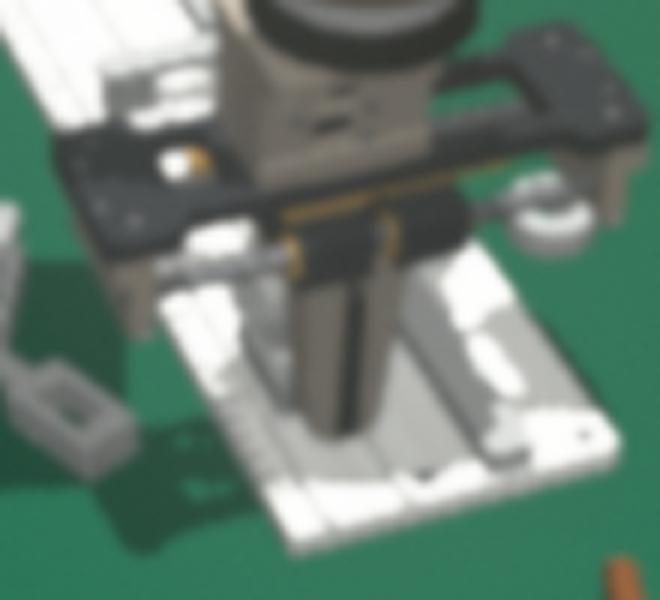

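View pics/w15.png

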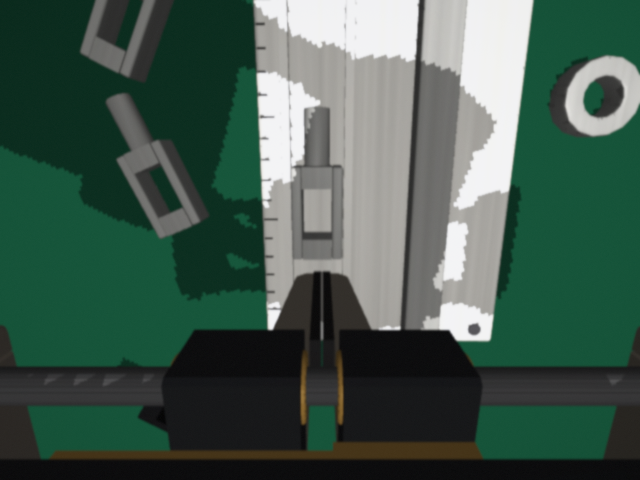

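```bash
python3 -m creep '[[[-2,1.5,3],0,1],[[0,0,4],0,1],[[0,0,4],0,1],[[0,0,4],0,1],[[0,0,4],0,1]]' 10; python3 - <<'E'
from m import *
s=status.get_state();p=np.array(s['eef_pos']);print(g(s['eef_pos']), s['force'])
im2=eyes.read_camera('wrist')[:,:,::-1]
np.savez('w16.npz',p=s['eef_pos'],q=s['orientation'])
cv2.imwrite('pics/w16.png',im2)
E
```

```text
time: 16.15
eef_pos: [0.4357, -0.1152, 0.0138]
orientation: [-0.693, 0.108, -0.103, 0.706]
force: [0.2, -1.1, 0.8]
width: 0.0004
[ -28.9 -133.4   13.8] [ 0.20528822 -1.11366261  0.83115076]
```

View pics/w16.png

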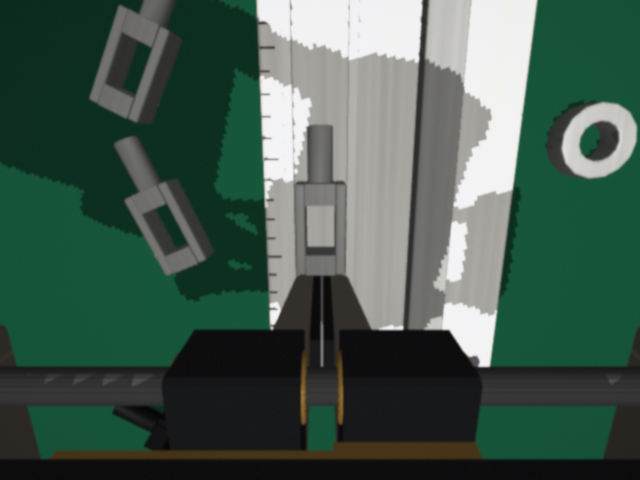

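```bash
python3 -m creep '[[[0,0,5],0,1],[[0,0,6],0,1],[[0,0,6],0,1],[[0,0,6],0,1],[[0,0,6],0,1],[[0,0,6],0,1],[[0,0,6],0,1],[[0,0,6],0,1],[[0,0,6],0,1],[[0,0,6],0,1],[[0,0,4],0,1],[[0,0,0],0,1]]' 10; python3 - <<'E'
from m import *
s=status.get_state();p=np.array(s['eef_pos']);print(g(s['eef_pos']), s['force'])
R=Ro.from_quat(s['orientation']).as_matrix(); print(R.round(3), 'dev of z from gy', np.rad2deg(np.arctan2(R[1,2],R[0,2]))-72.94)
im2=eyes.read_camera('wrist')[:,:,::-1]
np.savez('w17.npz',p=s['eef_pos'],q=s['orientation'])
cv2.imwrite('pics/w17.png',im2)
E
```

```text
time: 17.7
eef_pos: [0.4556, -0.0499, 0.0149]
orientation: [-0.693, 0.108, -0.102, 0.706]
force: [0.2, -1.3, -0.1]
width: 0.0004
[-29.1 -65.1  14.9] [ 0.15870007 -1.28414772 -0.13372963]
[[ 0.956 -0.006  0.294]
 [-0.294  0.02   0.956]
 [-0.011 -1.     0.017]] dev of z from gy -0.05572487909934409
```

View pics/w17.png

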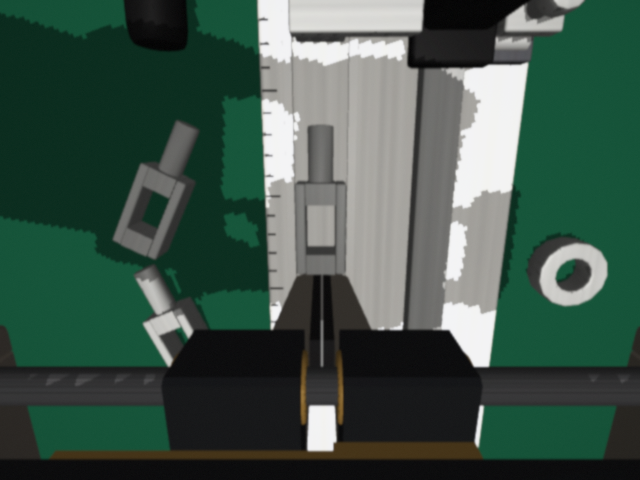

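```bash
python3 - <<'E'
from m import *
meas('w17.npz',[('blade bottom',(355,34),.014),('blade bottom',(355,25),.033),('tip',(320,126),.026),('back',(320,275),.028)])
E
```

```text
blade bottom [-14.8  54.7  14. ]
blade bottom [-16.2  53.1  33. ]
tip [-30.4  14.6  26. ]
back [-30.4 -55.3  28. ]
```

```bash
python3 -m creep '[[[0,0,5],0,1],[[0,0,5],0,1],[[0,0,5],0,1],[[0,0,5],0,1],[[0,0,4],0,1],[[0,0,3],0,1],[[0,0,2],0,1],[[0,0,0],0,1]]' 10; python3 - <<'E'
from m import *
s=status.get_state();p=np.array(s['eef_pos']);print(g(s['eef_pos']), np.array(s['force'])@gy)
im2=eyes.read_camera('wrist')[:,:,::-1]
np.savez('w18.npz',p=s['eef_pos'],q=s['orientation'])
cv2.imwrite('pics/w18.png',im2)
E
```

```text
time: 18.75
eef_pos: [0.4647, -0.0206, 0.0154]
orientation: [-0.693, 0.108, -0.102, 0.706]
force: [-1.0, -0.3, -0.0]
width: 0.0005
[-29.  -34.4  15.4] -0.5369846336967432
```

View pics/w18.png

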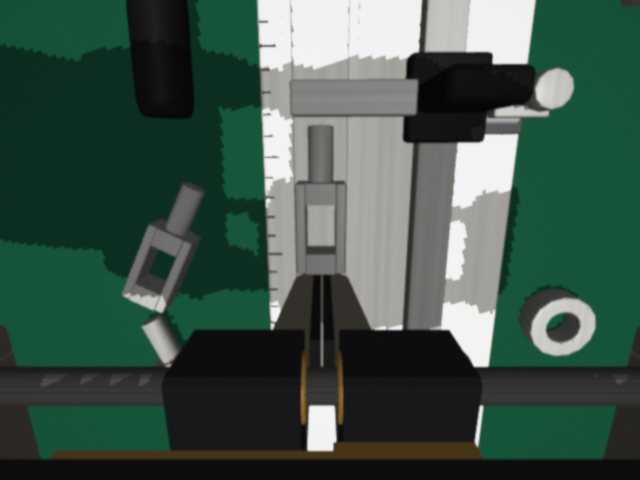

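```bash
python3 - <<'E'
from m import *
meas('w18.npz',[('blade low front',(355,115),.033),('blade bottom if hidden',(355,117),.014),('tip',(320,126),.020),('tip',(320,126),.026),('carr lo',(440,141),.035),('carr hi',(440,54),.035),('blk lo',(510,133),.018)])
E
```

```text
blade low front [-15.3  49.6  33. ]
blade bottom if hidden [-13.9  49.9  14. ]
tip [-30.4  45.6  20. ]
tip [-30.3  45.4  26. ]
carr lo [21.  38.9 35. ]
carr hi [18.2 72.8 35. ]
blk lo [58.4 42.5 18. ]
```

```bash
python3 -m creep '[[[0,0,1.2],0,1],[[0,0,1.2],0,1]]' 10; python3 -c "
from h import *
s=status.get_state();print(g(s['eef_pos']), np.array(s['force'])@gy)"; python3 -m creep '[[[0,0,1],0,1]]'; python3 -c "
from h import *
s=status.get_state();print(g(s['eef_pos']), np.array(s['force'])@gy)"
```

```text
time: 19.05
eef_pos: [0.4654, -0.0185, 0.0154]
orientation: [-0.693, 0.109, -0.102, 0.706]
force: [-0.5, -0.8, 0.4]
width: 0.0007
[-29.  -32.2  15.4] -0.8674735322635789
time: 19.18
eef_pos: [0.4657, -0.0175, 0.0154]
orientation: [-0.693, 0.109, -0.102, 0.706]
force: [-0.1, -0.8, -0.1]
width: 0.0005
[-29.  -31.2  15.4] -0.7703675523470567
```

```bash
python3 -m creep '[[[0,0,0.8],0,1]]' | grep force; python3 -c "
from h import *
s=status.get_state();print(g(s['eef_pos']), np.array(s['force'])@gy)"
```

```text
force: [-0.1, -0.1, -0.4]
[-29.  -30.3  15.5] -0.13036574822809935
```

```bash
python3 -m creep '[[[0,0,0.8],0,1]]' | grep force; python3 -c "
from h import *
s=status.get_state();print(g(s['eef_pos']), np.array(s['force'])@gy)
im2=eyes.read_camera('wrist')[:,:,::-1]
np.savez('w19.npz',p=s['eef_pos'],q=s['orientation'])
cv2.imwrite('pics/w19c.png',cv2.resize(im2[40:300,240:500],None,fx=2.3,fy=2.3,interpolation=cv2.INTER_CUBIC))"
```

```text
force: [0.1, -1.3, 0.2]
[-28.9 -29.5  15.5] -1.206892822006304
```

View pics/w19c.png

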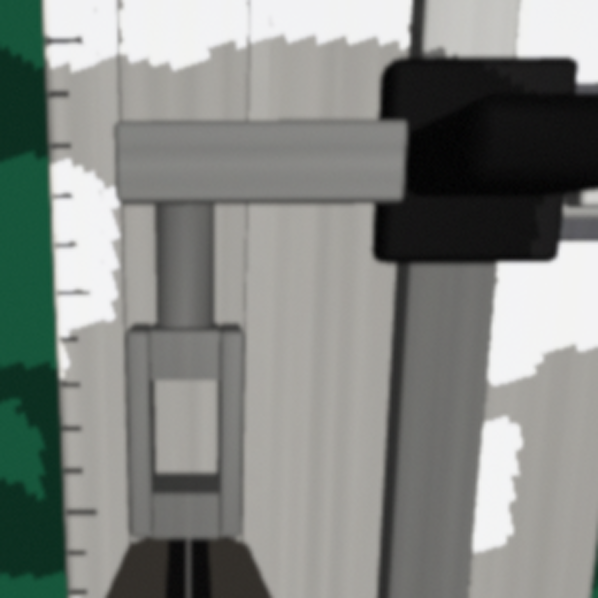

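```bash
for k in 1; do python3 -m creep '[[[0,0,0.8],0,1]]' | grep force; done; python3 -c "
from h import *
s=status.get_state();print(g(s['eef_pos']), np.array(s['force'])@gy)"; python3 -m creep '[[[0,0,0.6],0,1]]' | grep force;python3 -c "
from h import *
s=status.get_state();print(g(s['eef_pos']), np.array(s['force'])@gy)"
```

```text
force: [-0.1, -1.0, 0.0]
[-29.  -28.7  15.5] -0.9845418470058118
force: [-0.5, -1.5, -0.0]
[-29.  -28.2  15.5] -1.601629268600687
```

```bash
python3 -m creep '[[[0,0,0.6],0,1]]' | grep force; python3 -c "
from h import *
s=status.get_state();print(g(s['eef_pos']), np.array(s['force'])@gy)"; python3 -m creep '[[[0,0,0.6],0,1]]' | grep force;python3 -c "
from h import *
s=status.get_state();print(g(s['eef_pos']), np.array(s['force'])@gy)
im2=eyes.read_camera('wrist')[:,:,::-1]
np.savez('w20.npz',p=s['eef_pos'],q=s['orientation'])
cv2.imwrite('pics/w20c.png',cv2.resize(im2[40:300,240:500],None,fx=2.3,fy=2.3,interpolation=cv2.INTER_CUBIC))"
```

```text
force: [-1.7, -2.4, -0.9]
[-29.  -27.7  15.5] -2.767815934178679
force: [-0.4, -2.8, -0.5]
[-28.9 -27.4  15.5] -2.7916674325790036
```

View pics/w20c.png

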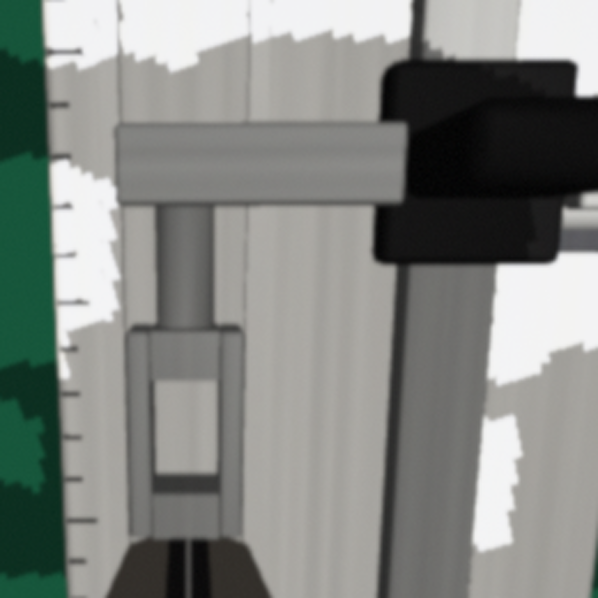

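```bash
python3 -m creep '[[[0,0,-1],0,1],[[0,0,-1],0,1],[[0,0,-1],0,1],[[0,0,0],0,1]]' 10 | grep force; python3 -c "
from h import *
s=status.get_state();print(g(s['eef_pos']), np.array(s['force'])@gy)
im2=eyes.read_camera('wrist')[:,:,::-1]
np.savez('w21.npz',p=s['eef_pos'],q=s['orientation'])
cv2.imwrite('pics/w21.png',im2)
cv2.imwrite('pics/w21c.png',cv2.resize(im2[40:300,240:500],None,fx=2.3,fy=2.3,interpolation=cv2.INTER_CUBIC))"
```

```text
force: [1.4, 0.2, -0.7]
[-28.9 -29.5  15.6] 0.5886378409185994
```

View pics/w21c.png

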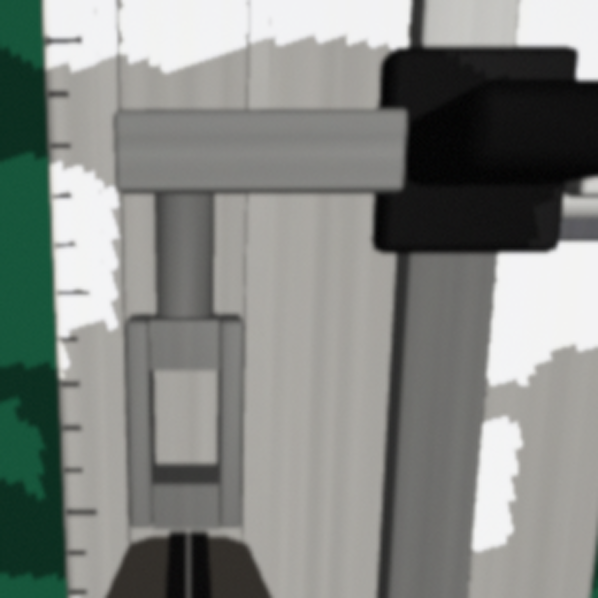

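```bash
python3 -m creep '[[[0,0,-6],0,1],[[0,0,-14],0,1],[[0,-20,-8],0,1],[[0,-30,0],0,1],[[0,-30,0],0,1],[[0,-15,10],0,1],[[0,0,0],0,1]]' 10; python3 - <<'E'
from h import *
s=status.get_state();print(g(s['eef_pos']), np.array(s['force'])@gy)
im2=eyes.read_camera('wrist')[:,:,::-1]
np.savez('w22.npz',p=s['eef_pos'],q=s['orientation'])
cv2.imwrite('pics/w22.png',im2)
E
```

```text
time: 21.45
eef_pos: [0.4593, -0.039, 0.1117]
orientation: [-0.692, 0.11, -0.103, 0.706]
force: [-0.2, -0.0, -1.0]
width: 0.0003
[-28.8 -53.7 111.7] -0.11553915906933508
```

View pics/w22.png

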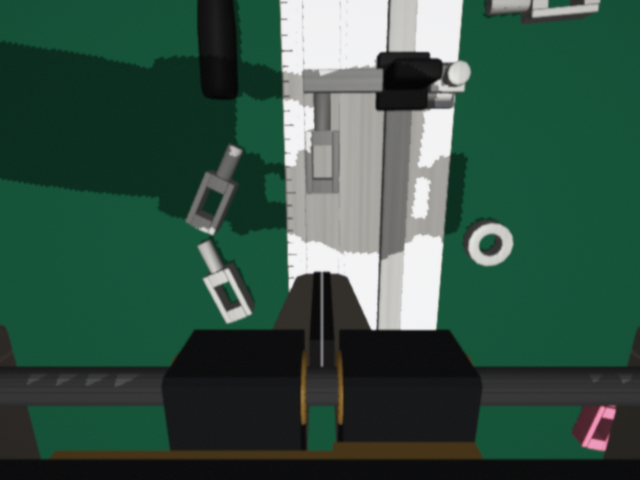

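```bash
python3 -m creep '[[[0,20,10],0,1],[[0,25,12],0,1],[[0,25,10],0,1],[[0,0,2],0,1],[[0,0,0],0,1]]' 10; python3 - <<'E'
from h import *
s=status.get_state();print(g(s['eef_pos']), np.array(s['force'])@gy)
im2=eyes.read_camera('wrist')[:,:,::-1]
np.savez('w23.npz',p=s['eef_pos'],q=s['orientation'])
cv2.imwrite('pics/w23.png',im2)
cv2.imwrite('pics/w23c.png',cv2.resize(im2[60:260,290:530],None,fx=3,fy=3,interpolation=cv2.INTER_CUBIC))
E
```

```text
time: 22.12
eef_pos: [0.4643, -0.0037, 0.0348]
orientation: [-0.692, 0.114, -0.099, 0.706]
force: [-0.0, 1.2, 0.0]
width: 0.0004
[-34.3 -18.4  34.8] 1.106731158014509
```

View pics/w23c.png

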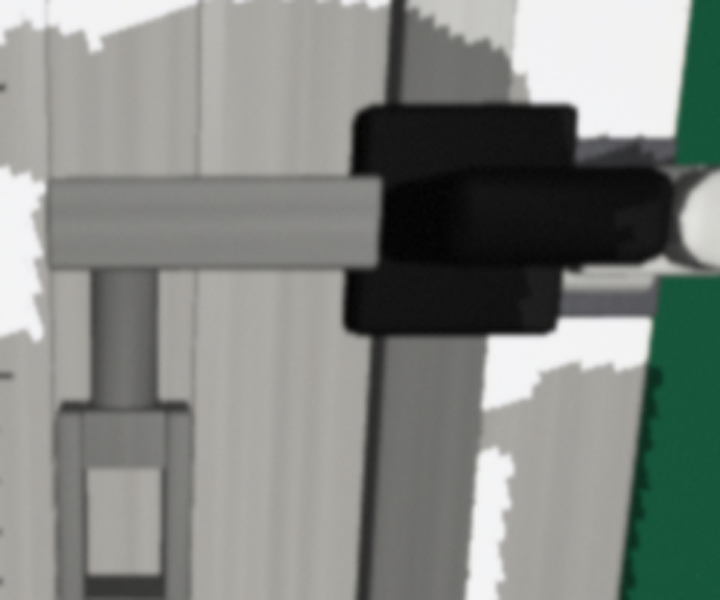

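```bash
python3 - <<'E'
from m import *
f=lambda x,y:(290+x/3,60+y/3)
z=np.load('w23.npz')
meas('w23.npz',[('blk hi15',f(620,138),.015),('blk hi12',f(620,138),.012),('blk lo15',f(610,316),.015),('blk lo12',f(610,316),.012),('blk hi18',f(620,138),.018),('blk lo18',f(610,316),.018),('carr hi',f(465,105),.035),('carr lo',f(450,333),.035),('blade hi',f(220,177),.033),('blade lo',f(220,269),.033),('tab hi',f(600,168),.075),('tab lo',f(600,264),.075),('tip top',f(125,269),.026)])
im=cv2.imread('pics/w23.png')
cv2.imwrite('pics/w23d.png',cv2.resize(im[90:180,460:560],None,fx=6,fy=6,interpolation=cv2.INTER_CUBIC))
E
```

```text
blk hi15 [54.8 72.  15. ]
blk hi12 [56.1 72.3 12. ]
blk lo15 [56.5 42.  15. ]
blk lo12 [57.8 41.8 12. ]
blk hi18 [53.5 71.8 18. ]
blk lo18 [55.2 42.2 18. ]
carr hi [22.1 75.2 35. ]
carr lo [22.6 40.6 35. ]
blade hi [-15.   64.9  33. ]
blade lo [-14.6  50.7  33. ]
tab hi [27.2 63.5 75. ]
tab lo [28.5 52.2 75. ]
tip top [-30.   50.6  26. ]
```

View pics/w23d.png

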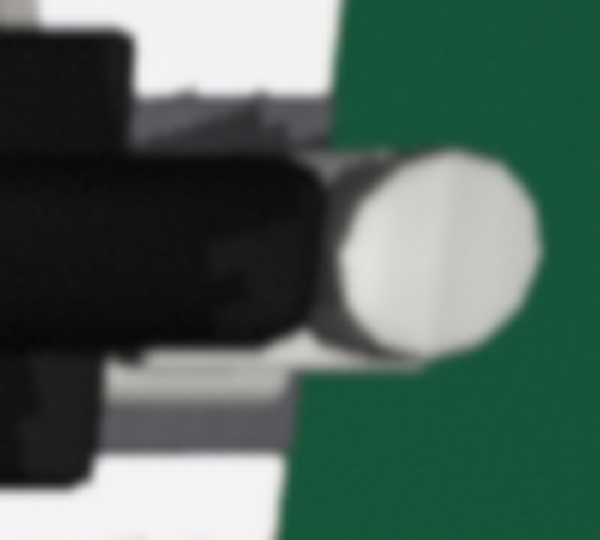

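```bash
python3 - <<'E'
from m import *
f=lambda x,y:(460+x/6,90+y/6)
meas('w23.npz',[('knob hi',f(455,150),.062),('knob lo',f(440,355),.062),('blk hi',f(250,97),.018),('blk lo',f(220,452),.012),('blk lo',f(220,452),.018),('ridge far edge',f(200,402),.018)])
z=np.load('w23.npz')
E
```

```text
knob hi [50.4 64.6 62. ]
knob lo [51.3 51.4 62. ]
blk hi [56.  71.7 18. ]
blk lo [59.6 41.8 12. ]
blk lo [57.  42.2 18. ]
ridge far edge [54.7 46.5 18. ]
```

```bash
python3 -m creep '[[[0,-15,0],0,1],[[0,-30,0],0,1],[[0,-30,0],0,1],[[0,-20,-10],0,1],[[0,0,0],0,1],[[0,0,0],0,1]]' 10; python3 - <<'E'
from m import *
s=status.get_state();print(g(s['eef_pos']), np.array(s['force']))
im=eyes.read_camera('wrist')[:,:,::-1]
np.savez('w24.npz',p=s['eef_pos'],q=s['orientation'])
cv2.imwrite('pics/w24.png',im)
im=eyes.read_camera('side')[:,:,::-1]
cv2.imwrite('pics/s24c.png',cv2.resize(im[190:330,270:420],None,fx=4,fy=4,interpolation=cv2.INTER_CUBIC))
E
```

```text
time: 22.92
eef_pos: [0.4659, -0.018, 0.1408]
orientation: [-0.693, 0.11, -0.104, 0.705]
force: [-0.7, 0.7, 0.1]
width: 0.0004
[-28.6 -31.5 140.8] [-0.72468577  0.71074183  0.11387333]
```

View pics/w24.png

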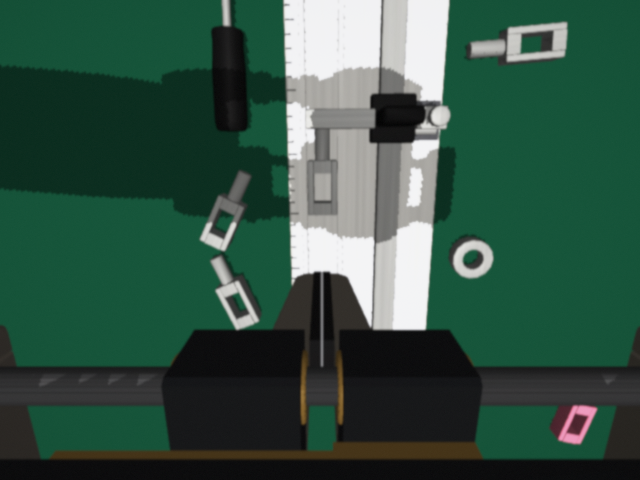

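View pics/s24c.png

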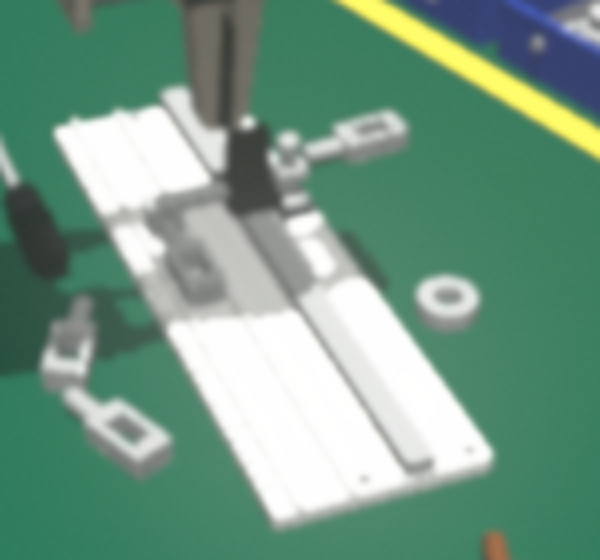

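```bash
python3 -c "
from workcell import order
print(order.hand_in())"
```

```text
the job is handed in; nothing more can be done
None
```

I pushed the stop's tab with closed fingertips until its pin was over the first ridge and dropped into the notch. Then I pushed the yoke along the trough until its shank met the blade. I handed the job in at about 23 s.

**Last checks**
- **Stop:** the push peaked at about 9 N and fell to zero past the ridge, and the stop then moved a few millimetres ahead of the fingers. The last close view put it about 0.9–1.0 mm (give or take 0.5 mm) to the +y side of the notch centre. That is between the ridges, but not dead centre.
- **Yoke:** its tip measured 50.6 mm against 50.7 mm for the blade face, with no gap visible; that view could hide about 0.2 mm.
- **Other things:** the side view shows the nearby spares, collar and screwdriver where they were. I did not check the tray or bottle again. The robot is clear of everything.

**What disagreed**
- **Fingertip length:** the fingertips are about 8 mm behind the TCP, not 25 mm ahead of it as stated. My first push passed over the tab without touching it, so I measured the tips in the images and lowered the tool.
- **Stop shifted by the yoke:** at the end I pressed the yoke with about 2.8 N, which moved the stop nearly 2 mm within the notch. It did not spring back to where it had been. I left it there and did not nudge it.

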